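# Change the speed of the bench polishing spindle

### The arm

A 6-joint arm with a two-finger parallel gripper is mounted at the origin on the work surface. World frame = base frame: x ahead of the robot, y to its left, z up, the work surface at z = 0. Lengths are in m, angles in degrees, forces in N, time in s.
With the tool pointing down it reaches from about 0.25 to 0.725 m from the base axis. Payload 9.7 kg.
Tool frame: the origin (TCP) lies between the finger pads; the fingertips stand 19 mm ahead of it and the grasp point (between the pads) is the TCP; z points along the fingers, y is the line along which they close (so a half turn about z gives the same grasp; the last joint's range is limited). The gripper opens to 85 mm and grips with 20 to 120 N. Pads are 22 mm wide; open, the fingers measure 114 mm over their backs; the gripper's body (76 mm by 85 mm) begins 54 mm behind the grasp point. The pads swing forward as they close: fully open they stand 13 mm farther back than shut.
Start: joints at [-63.14, 4.979, 10.078, 95.1, 0, 90], TCP at [0.248, -0.491, 0.25] pointing down, gripper open.
Joint ranges: [-179.16, 179.16], [-48.56, 103.87], [-65.8, 70.77], [-126.05, 130.52], [-82.76, 87.17], [-180, 180]. Speed limits (degrees/s): [127.2, 127.2, 147.25, 180, 180, 180].

### API

Orientations are given as [roll, pitch, yaw] about the fixed x, y, z axes, in that order (R = Rz(yaw) Ry(pitch) Rx(roll)).
In Python, from workcell import bot gives the robot as it stands. The module is installed in compiled form; this text tells all that it offers.
- The arm moves only by the shell command python3 -m crank 'ROWS' [OPENING] [FORCE]. ROWS is JSON, a list that holds one entry, the list of rows, each a list of 6 numbers: the shift along the world's x, y, z as a fraction of full scale, then the turn, a rotation vector about the world's x, y, z as a fraction of full scale. In form: [[[x, y, z, wx, wy, wz], ...]]. A call has 1 to 20 rows; each row shifts and turns the commanded pose from where the row before left it; what a row does not reach is not made up. Full scale, the value 1, is 20 mm for a shift and 0.12 rad for a turn. A row lasts 1/12 s, in which the tool goes at most 41.7 mm and 7.16 degrees, less where a joint would pass 70% of its speed; a pose out of reach is approached as far as the arm can. A call with a number of a shift or a turn outside -1 to 1 is refused whole. A call with a gripper value outside its range is refused whole. OPENING is the opening, from 0 (shut) to 1 (fully open), set as the call begins (- or left out, the last holds). The fingers move at their own pace and stop on an object; FORCE is the grip in N (left out, the last holds). Time passes only in rows, so rows that do not move let the fingers close. It gives the time, the measured TCP pose, the force, the opening and the grip force at its end, in the units of the state.
- bot.get_obs(): the state, without advancing time (a new reading comes with each control period).
- bot.camera(name): name is "scene" or "top" or "wrist"; returns the picture (480x640x3 uint8, red, green, blue); there is no depth.
- bot.camera_model(name): a dict with "vertical_fov" (degrees; the focal length in pixels is half the picture's height over the tangent of half this angle, whatever the lens; pixels are square), "cx", "cy" (the principal point, pixels), "R" (3x3) and "t" (3): a world point X has camera coordinates R X + t. Camera axes: x right, y down, z forward; pixel columns grow to the right and rows downward; lengths in m; the calibration is good to about 2 mm. A picture is of the moment at which its call begins: read the wrist's pose just before it. camera_model takes no time and is no camera call; for the wrist camera it gives the pose at the moment of the call.
- bot.job_done(): hands the job in; it is judged then, once.
The state is a dict: "time": time; "q": joint angles; "qd": joint speeds; "joint_efforts": joint torques, N m; "ee_pos": TCP position; "tcp_rot": TCP orientation; "wrist_force": force on the tool from outside, world axes, zero at the start; "torque": the same for the moment, N m; "opening": finger opening in m; "grasp_force": force on a finger pad.
Only numpy, scipy, OpenCV 4.12 (cv2) and the standard library are available. Lean on these libraries where they do the work, as an engineer would, in place of code of your own. Each camera call takes 0.05 s, during which the arm holds its last target. There are 200 camera calls.

### The job

Change over the polishing spindle: first push the mushroom stop button down until it latches, then pull the ball-ended lever towards the robot out of the middle slot of its gate, swing it across and let it go fully home into the notch that the brass arrow plate points at (not the one with the plain disc). Only once the lever is home, twist the mushroom head clockwise so that it pops back up. Never draw the lever out of its slot while the stop is up, and leave the hammer, jar, tray and burr block where they are.

Things in the scene. Friction and masses are not known exactly. Their poses are not given: they have to be found in the camera images.
- machine: Grey gear case of the polishing spindle, fixed, 200 mm wide, a dark motor drum behind it. Origin: centre of its underside; x away from its operator (roughly away from the robot), y left, z up. Its front face slopes: the normal leans 26 degrees from vertical towards -x. Behind the face is a flat ledge 110 mm above the bench.
- lever_pivot (a point): The lever's pivot, fixed, 20 mm under the sloping face, in that face's frame: z = the face's outward normal (26 degrees from vertical), x = up the slope, away from the robot, y = left.
- gate_mid (a point): Middle of the gate, fixed, axes as lever_pivot, 60 mm above it along z: a steel comb of 4 mm plate parallel to the face, with three notches open towards the robot (-x): a 30 mm wide slot in the middle and an 18 mm notch on each side, centred at y = +36.8 and -36.8 mm. The lever's rod, when home, stands at x = 0; the teeth between the notches end at x = -5 mm.
- lever_knob (a point): Centre of the black ball knob, 30 mm in diameter, at the end of the 8 mm steel lever, 150 mm from the pivot. In the pivot's frame it is at 0.150 * (-sin p, cos p sin s, cos p cos s), with s = lever_swing and p = lever_pull.
- lever_swing (a joint): Sideways swing of the lever, rad: 0 = middle, positive = to the left (y of lever_pivot), -0.7 to 0.7. Light friction, stays where it is left. Starts in the wide middle slot; +0.55 and -0.55 are the centres of the side notches (each 0.04 wide either way).
- lever_pull (a joint): How far the lever is pulled out of its notch towards the robot, rad: 0 = fully home, 0.15 = just clear of the teeth, 0.3 = limit. A spring (2.5 to 5 N at the knob) draws it home; released in front of a tooth it hangs at 0.1 or more.
- arrow: Brass arrow plate, a triangle 36 mm long, 34 mm wide, 6 mm thick, fixed flat on the ledge behind one of the two side notches, its point towards that notch (its -x). Origin: middle of its underside.
- disc: Plain round brass plate, 32 mm in diameter, 6 mm thick, fixed on the ledge behind the other side notch. Origin: middle of its underside.
- stop_box: Grey wedge-shaped stop box, fixed to the bench left or right of the machine, 142 mm deep, 90 mm wide; its top slopes 26 degrees towards the robot, 30 mm high in front. Origin: under the button, 50 mm behind the front edge, x away from the operator, z up. A guard hoop of 8 mm rod, 84 mm wide, stands square on the slope 80 mm uphill of the button, 100 mm tall, so it leans over the button.
- stop_seat (a point): Point on the sloping top of the stop box, on the button's axis, fixed. z = the outward normal of the slope (26 degrees from vertical) = the button's axis, x = up the slope, y = left. A steel collar 34 mm across and 8 mm high stands round it.
- stop_top (a point): Centre of the top of the black mushroom head, 42 mm in diameter and 17 mm thick; 38 mm above stop_seat when up, about 28 mm when latched down. Turns with the head.
- stop_press (a joint): How far the head is pushed in, m: 0 = up, about 0.010 = latched, 0.0115 = stop. A spring and a catch: it needs about 6 N all the way down, and then stays down by itself.
- stop_turn (a joint): Turn of the mushroom head, rad, clockwise seen from above positive, 0 to 1.1, stays where it is left. Latched, it comes free at about 0.65 to 0.75 and springs up as soon as nothing holds it down.
- burr_block: Bystander: wooden block 70 x 100 x 35 mm with upright burrs to 84 mm height, on the other side of the machine from the stop box. Origin: centre of its underside.
- jar: Bystander: glass jar with a lid, 68 mm in diameter, 85 mm high. Origin: centre of its underside.
- hammer: Bystander: hammer 220 mm long, lying in front of the machine. Origin: middle of its underside.
- tray: Bystander: white tray 100 x 80 x 35 mm with abrasive blocks. Origin: centre of its underside.

How it is judged (in metres and radians):
On the way, in this order (a step that is already met when the one before it is completed fails the run):
1. the mushroom stop is pushed down and latched (value of joint stop_press above 0.008 m), for 0.3 s.
2. with the stop still down, the lever is fully home in the notch at the arrow (value of joint lever_pull below 0.04 rad and ((y of arrow in the frame of lever_pivot above 0 m and value of joint lever_swing above 0.42 rad) or (y of arrow in the frame of lever_pivot below 0 m and value of joint lever_swing below -0.42 rad)) and value of joint stop_press above 0.008 m), for 0.3 s.
At the end, for the whole second after the job is handed in: The lever is home in the notch at the arrow plate (swung more than 0.42 rad to that side, lever_pull under 0.04 rad) and the mushroom head is back up (stop_press under 2 mm) (value of joint lever_pull below 0.04 rad and ((y of arrow in the frame of lever_pivot above 0 m and value of joint lever_swing above 0.42 rad) or (y of arrow in the frame of lever_pivot below 0 m and value of joint lever_swing below -0.42 rad)) and value of joint stop_press below 0.002 m); the robot touches nothing.
It fails at once if the lever is drawn out of its slot (pull over 0.10 rad) while the stop is up (value of joint lever_pull above 0.1 rad and value of joint stop_press below 0.006 m).
It fails at once if the burr block, jar, hammer or tray is moved by more than 30 mm (distance of any of burr_block, jar, hammer, tray from where it was at the start of the episode above 0.03 m).
It also fails if it takes over 64 s, if anything falls off the work surface, if the arm or the gripper's body presses on something with over 40 N, if the wrist force passes 120 N, or if a joint passes its speed limit or range.

## Working session

There is one attempt and no reset: what is moved stays moved. The work goes in short steps, Python scripts to look and compute and a shell command to move; the robot and the scene stay as the last step left them, time stands still between calls to the robot, and variables do not carry over. Pictures are saved under pics/ and viewed, at most 10 in all, crops included, and the job is handed in when it is done.

```bash
mkdir -p pics; python3 - <<'E'
from workcell import bot
import cv2
print(bot.get_obs())
for n in("scene","top"):
    im=bot.camera(n);m=bot.camera_model(n);print(n,m)
    cv2.imwrite(f"pics/{n}0.png",im[:,:,::-1])
E
```

```text
{'time': 0.0, 'q': array([-6.31384194e+01,  5.01208396e+00,  1.00357939e+01,  9.50998102e+01,
       -1.87897503e-03,  9.00014841e+01]), 'qd': array([-0.03921218,  0.00120572,  0.06076909,  0.00717714, -0.01724723,
       -0.04784916]), 'joint_efforts': array([ 6.72602109e-04, -5.20387352e+01,  4.64806867e+01,  1.62202085e-02,
        1.42040517e-05, -1.27273978e-06]), 'ee_pos': array([ 0.24841347, -0.49048384,  0.24958561]), 'tcp_rot': array([-1.79923900e+02,  1.88094460e-03,  2.68600989e+01]), 'wrist_force': array([-0.90094652, -0.07416154, -0.82586158]), 'torque': array([ 0.01622912, -0.0613417 , -0.02524663]), 'grasp_force': 0.0, 'opening': 0.08557300706946529}
scene {'vertical_fov': 56.65699857739884, 'cx': 318.79419535473187, 'cy': 238.97344602242836, 'R': array([[-0.76844889,  0.63990536,  0.00272638],
       [ 0.53722864,  0.64744965, -0.54055004],
       [-0.34766606, -0.41392039, -0.84130745]]), 't': array([ 0.4300464 , -0.25554207,  1.1419229 ])}
top {'vertical_fov': 45.89146056506007, 'cx': 318.8474726391858, 'cy': 245.720150632827, 'R': array([[-2.65918745e-02, -9.99629998e-01, -5.72185667e-03],
       [-9.81650935e-01,  2.71939305e-02, -1.88737735e-01],
       [ 1.88823502e-01,  5.97975785e-04, -9.82010859e-01]]), 't': array([0.0057394 , 0.59552156, 1.31470413])}
```

View pics/scene0.png

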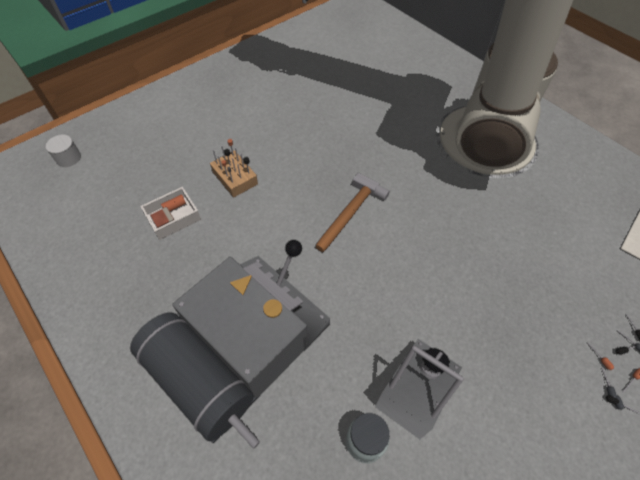

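View pics/top0.png

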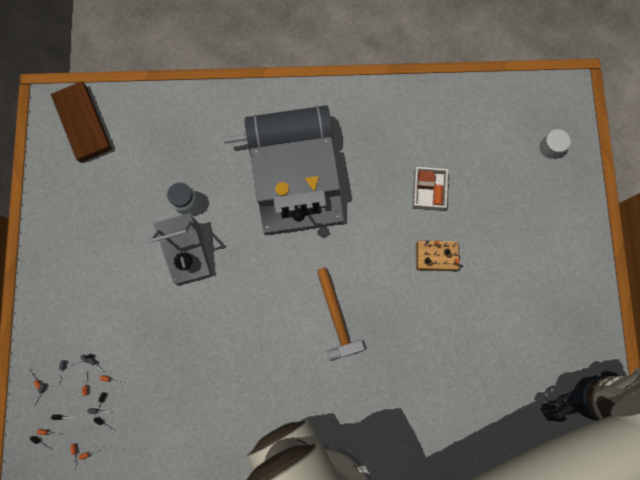

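The scene view shows the knob at (293,248), arrow at (242,285), disc at (273,308), button at (434,360) under its hoop and the jar at (369,436). In the top view the arrow (313,183) is on the -y side, the disc is at (282,188), the knob at about (299,213), and the stop box on the left with its button at (184,262). Next I'll zoom in to measure.

```bash
cat > h.py <<'E'
import numpy as np,cv2
from workcell import bot
def ray(m,p):
    f=240/np.tan(np.radians(m["vertical_fov"]/2))
    d=np.array([(p[0]-m["cx"])/f,(p[1]-m["cy"])/f,1.]);R=np.array(m["R"])
    d=R.T@d; return -R.T@np.array(m["t"]),d/np.linalg.norm(d)
def plane(m,p,z):
    o,d=ray(m,p);return o+d*(z-o[2])/d[2]
def tri(mps):
    A=np.zeros((3,3));b=np.zeros(3)
    for m,p in mps:
        o,d=ray(m,p);P=np.eye(3)-np.outer(d,d);A+=P;b+=P@o
    X=np.linalg.solve(A,b)
    return X,[np.linalg.norm((np.eye(3)-np.outer(d,d))@(X-o)) for o,d in (ray(m,p) for m,p in mps)]
def proj(m,X):
    f=240/np.tan(np.radians(m["vertical_fov"]/2));c=np.array(m["R"])@X+m["t"]
    return np.array([m["cx"]+f*c[0]/c[2],m["cy"]+f*c[1]/c[2]])
def blobs(im,mask,amin=30):
    n,l,s,c=cv2.connectedComponentsWithStats(mask.astype(np.uint8))
    return [(np.round(c[i],1),s[i]) for i in range(1,n) if s[i,4]>=amin]
E
python3 - <<'E'
from h import *
z=lambda im,x,y,w,h,k:cv2.resize(im[y:y+h,x:x+w],None,fx=k,fy=k,interpolation=cv2.INTER_CUBIC)
S=cv2.imread("pics/scene0.png");T=cv2.imread("pics/top0.png")
a=np.hstack([z(T,240,140,100,75,4),z(T,140,200,100,75,4)]);b=np.hstack([z(S,230,230,100,75,4),z(S,370,335,100,75,4)])
cv2.imwrite("pics/z0.png",np.vstack([a,b]))
for n,I in(("top",T),("scene",S)):
    hsv=cv2.cvtColor(I,cv2.COLOR_BGR2HSV)
    m=(hsv[...,0]>15)&(hsv[...,0]<30)&(hsv[...,1]>160)&(hsv[...,2]>120)
    for c,s in blobs(I,m):print(n,c,s,plane(bot.camera_model(n),c,.116))
    d=I.max(2)<28
    for c,s in blobs(I,d,40):
        print("dark",n,c,s) if s[4]<700 else 0
E
```

```text
top [312.1 181.6] [306 177  12  13  96] [0.73881968 0.00138244 0.116     ]
top [281.8 188.4] [276 183  13  12 124] [0.7241524  0.07325831 0.116     ]
dark top [ 89.4 156.4] [ 80 152  20   9  43]
dark top [300.8 211.7] [282 203  38  18 313]
dark top [183.8 260.5] [175 253  18  17 166]
dark top [604.8 407. ] [598 399  16  19 183]
dark scene [292.  250.4] [287 241  14  15  69]
dark scene [430.9 365.9] [423 359  19  13  68]
```

View pics/z0.png

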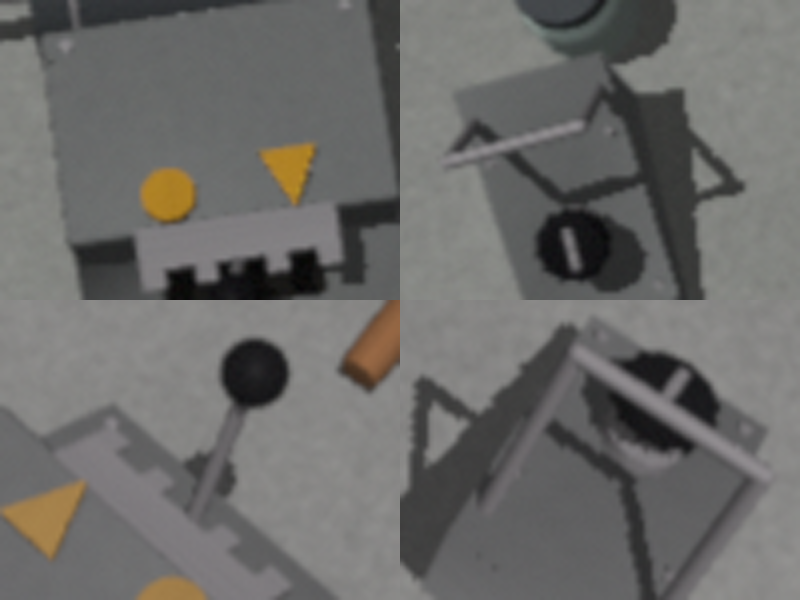

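```bash
python3 - <<'E'
from h import *
T=cv2.imread("pics/top0.png");mt=bot.camera_model("top");ms=bot.camera_model("scene")
cv2.imwrite("pics/z1.png",np.hstack([cv2.resize(T[170:245,265:340],None,fx=5,fy=5,interpolation=3),cv2.resize(T[170:245,265:340],None,fx=5,fy=5,interpolation=3)+0]))
a=plane(mt,(258.3,200.8),.11);b=plane(mt,(339.3,188.8),.11)
print("ledge",a,b,np.linalg.norm(a-b),np.degrees(np.arctan2(-(a-b)[0],(a-b)[1])))
print("stop centre",tri([(mt,(183.2,261.2)),(ms,(436.2,360.5))]))
print("stripe",tri([(mt,(182.7,262.5)),(ms,(438.7,355.8))]))
for n,p in(("gateL",[(240+135/4,140+232/4),None]),):pass
# comb corner points: top/scene
for y in (212,213,214): print("knob",tri([(mt,(298.7,y)),(ms,(293.5,248))]))
# box outline bottom/hoop
print("hoop",[tri([(mt,(140+(u-400)/4,200+v/4)),(ms,(370+(p-400)/4,335+(q-300)/4))]) for u,v,p,q in((446,162,768,474),(582,125,577,352))])
E
```

```text
ledge [0.6971281  0.12956735 0.11      ] [ 0.72111855 -0.06253497  0.11      ] 0.19359453449889855 7.118456409910174
stop centre (array([0.56234399, 0.31155149, 0.08096914]), [np.float64(0.00011414647115046645), np.float64(0.00011414647115063412)])
stripe (array([0.55752477, 0.30980186, 0.09186926]), [np.float64(0.00011434079312559293), np.float64(0.0001143407931255739)])
knob (array([0.6468115 , 0.03383384, 0.18335991]), [np.float64(0.0023422709574517715), np.float64(0.002342270957451632)])
knob (array([0.64560995, 0.03338696, 0.18126056]), [np.float64(0.0015621706594024524), np.float64(0.0015621706594024195)])
knob (array([0.64440474, 0.03293999, 0.17916182]), [np.float64(0.0007797819209861366), np.float64(0.0007797819209861585)])
hoop [(array([0.59369652, 0.35907973, 0.17881305]), [np.float64(0.0006297488366218331), np.float64(0.0006297488366219198)]), (array([0.61290332, 0.28440513, 0.17739021]), [np.float64(0.00037968712831731443), np.float64(0.0003796871283171891)])]
```

View pics/z1.png

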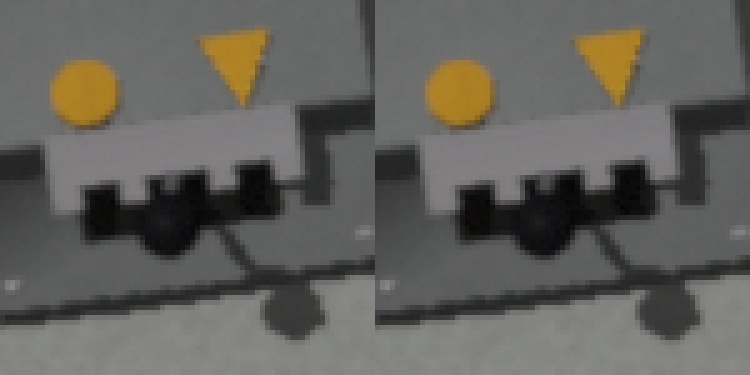

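The knob is at (170,222) in the crop, which is (299,214.4) in the top image. The slots and the arrow agree with a yaw of 7°. The box yaw from the hoop is 14.4°, and the stop_top estimates agree to about 2 mm at (0.558,0.310,0.089).

```bash
cat >> h.py <<'E'
from scipy.spatial.transform import Rotation as Ro
def frame(yaw,s=0,p=0):
    F=Ro.from_euler("xyz",[0,-26,yaw],degrees=True).as_matrix()
    return F
FM=frame(7.05);FS=frame(14.4)   # columns x upslope,y left,z normal
PIV=np.array([.710,.035,.044]);STOP=np.array([.558,.310,.089]);SEAT=STOP-.038*FS[:,2]
def knob(s,p):return PIV+FM@(.15*np.array([-np.sin(p),np.cos(p)*np.sin(s),np.cos(p)*np.cos(s)]))
def tool(F,turn=0): # tool z=-normal, tool y = +upslope, turned ccw about normal by turn deg
    y=F[:,0];z=-F[:,2];R=np.c_[np.cross(y,z),y,z]
    return Ro.from_rotvec(np.radians(turn)*F[:,2]).as_matrix()@R
def go(P,R,cur=None):
    o=bot.get_obs();p0,R0=(o["ee_pos"],Ro.from_euler("xyz",o["tcp_rot"],degrees=True).as_matrix()) if cur is None else cur
    d=(P-p0)/.02;w=Ro.from_matrix(R@R0.T).as_rotvec()/.12
    print("to",P.round(4),"total shift",d.round(2),"turn",w.round(2),"max",max(abs(d).max(),abs(w).max()).round(1));return P,R
E
python3 - <<'E'
from h import *
print(FS.round(3),SEAT,knob(.04,0),knob(-.55,0))
R=tool(FS);c=go(STOP+.065*FS[:,2],R)
c=go(STOP+.019*FS[:,2]-.0125*FS[:,2],R,c)
E
```

```text
[[ 0.871 -0.249 -0.425]
 [ 0.224  0.969 -0.109]
 [ 0.438  0.     0.899]] [0.57413476 0.3141427  0.05484583] [0.64405746 0.03288895 0.17871127] [ 0.66398835 -0.04969066  0.15893659]
to [0.5304 0.3029 0.1474] total shift [14.1  39.67 -5.11] turn [-1.69 -3.73 11.07] max 39.7
to [0.5552 0.3093 0.0948] total shift [ 1.24  0.32 -2.63] turn [0. 0. 0.] max 2.6
```

```bash
r='[.35,.99,0,-.042,-.093,.277]'; python3 -m crank '[[[0.35,0.99,0,-0.042,-0.093,0.277],[0.35,0.99,0,-0.042,-0.093,0.277],[0.35,0.99,0,-0.042,-0.093,0.277],[0.35,0.99,0,-0.042,-0.093,0.277],[0.35,0.99,0,-0.042,-0.093,0.277],[0.35,0.99,0,-0.042,-0.093,0.277],[0.35,0.99,0,-0.042,-0.093,0.277],[0.35,0.99,0,-0.042,-0.093,0.277],[0.35,0.99,0,-0.042,-0.093,0.277],[0.35,0.99,0,-0.042,-0.093,0.277],[0.35,0.99,0,-0.042,-0.093,0.277],[0.35,0.99,0,-0.042,-0.093,0.277],[0.35,0.99,0,-0.042,-0.093,0.277],[0.35,0.99,0,-0.042,-0.093,0.277],[0.35,0.99,0,-0.042,-0.093,0.277],[0.35,0.99,0,-0.042,-0.093,0.277],[0.35,0.99,0,-0.042,-0.093,0.277],[0.35,0.99,0,-0.042,-0.093,0.277],[0.35,0.99,0,-0.042,-0.093,0.277],[0.35,0.99,0,-0.042,-0.093,0.277]]]' 0 30
python3 -c "
from h import *
R=tool(FS);go(STOP+.065*FS[:,2],R)"
```

```text
time: 1.77
ee_pos: [0.3885, -0.0936, 0.2501]
tcp_rot: [167.0, -4.6, 65.8]
wrist_force: [0.3, -0.1, 0.0]
opening: 0.0001
grasp_force: 0.0
to [0.5304 0.3029 0.1474] total shift [ 7.09 19.83 -5.13] turn [-0.84 -1.86  5.52] max 19.8
```

```bash
python3 -m crank '[[[0.35,0.99,-0.25,-0.042,-0.093,0.277],[0.35,0.99,-0.25,-0.042,-0.093,0.277],[0.35,0.99,-0.25,-0.042,-0.093,0.277],[0.35,0.99,-0.25,-0.042,-0.093,0.277],[0.35,0.99,-0.25,-0.042,-0.093,0.277],[0.35,0.99,-0.25,-0.042,-0.093,0.277],[0.35,0.99,-0.25,-0.042,-0.093,0.277],[0.35,0.99,-0.25,-0.042,-0.093,0.277],[0.35,0.99,-0.25,-0.042,-0.093,0.277],[0.35,0.99,-0.25,-0.042,-0.093,0.277],[0.35,0.99,-0.25,-0.042,-0.093,0.277],[0.35,0.99,-0.25,-0.042,-0.093,0.277],[0.35,0.99,-0.25,-0.042,-0.093,0.277],[0.35,0.99,-0.25,-0.042,-0.093,0.277],[0.35,0.99,-0.25,-0.042,-0.093,0.277],[0.35,0.99,-0.25,-0.042,-0.093,0.277],[0.35,0.99,-0.25,-0.042,-0.093,0.277],[0.35,0.99,-0.25,-0.042,-0.093,0.277],[0.35,0.99,-0.25,-0.042,-0.093,0.277],[0,0,0,0,0,0]]]' 0 30
python3 - <<'E'
from h import *
R=tool(FS);c=go(STOP+.065*FS[:,2],R);go(STOP+.0065*FS[:,2],R)
im=bot.camera("scene");im2=bot.camera("wrist")
z=lambda im,x,y,w,h,k:cv2.resize(im[y:y+h,x:x+w],None,fx=k,fy=k,interpolation=cv2.INTER_CUBIC)
cv2.imwrite("pics/a1.png",np.hstack([z(im,360,280,133,150,3)[:450],z(im2,0,0,640,480,450/480)[:, 150:550]])[:,:,::-1])
E
```

```text
time: 3.43
ee_pos: [0.5214, 0.2836, 0.1533]
tcp_rot: [154.6, -0.4, 102.8]
wrist_force: [-0.6, -0.4, 0.2]
opening: 0.0002
grasp_force: 0.0
to [0.5304 0.3029 0.1474] total shift [ 0.45  0.96 -0.29] turn [-0.04 -0.11  0.24] max 1.0
to [0.5552 0.3093 0.0948] total shift [ 1.69  1.28 -2.92] turn [-0.04 -0.11  0.24] max 2.9
```

View pics/a1.png

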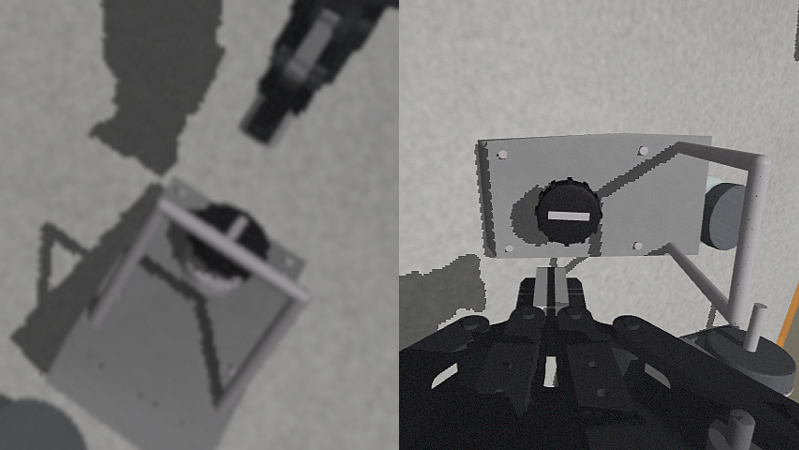

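The wrist view shows the head at wrist pixel (342,224), with the fingers shut and the hoop clear. I'll check that ray, then press.

```bash
python3 - <<'E'
from h import *
m=bot.camera_model("wrist");print(proj(m,STOP),proj(m,STOP-.0085*FS[:,2]))
print(tri([(m,(342,224)),(bot.camera_model("top"),(183.2,261.2)),(bot.camera_model("scene"),(436.2,360.5))]))
E
python3 -m crank '[[[0.45,0.96,-0.3,-0.04,-0.1,0.24],[0.4,0.1,-0.83,0,0,0],[0.25,0.06,-0.54,0,0,0],[0,0,0,0,0,0],[0,0,0,0,0,0],[0,0,0,0,0,0]]]'
```

```text
[340.3933236  228.39155703] [339.85791822 224.59430251]
(array([0.56253689, 0.31150963, 0.08170451]), [np.float64(0.0002494489332314876), np.float64(0.0003455364824407054), np.float64(0.00019476314444385353)])
time: 4.03
ee_pos: [0.5435, 0.3034, 0.1226]
tcp_rot: [153.9, -0.0, 104.2]
wrist_force: [0.2, -0.2, 1.6]
opening: -0.0003
grasp_force: 0.0
```

```bash
python3 -m crank '[[[0.2,0.1,-0.42,0,0,0],[0.2,0.1,-0.42,0,0,0],[0.08,0.05,-0.2,0,0,0],[0.06,0.03,-0.15,0,0,0],[0,0,0,0,0,0],[0,0,0,0,0,0]]]'
```

```text
time: 4.53
ee_pos: [0.5544, 0.3096, 0.0978]
tcp_rot: [154.0, -0.0, 104.2]
wrist_force: [-0.3, 0.1, 0.9]
opening: -0.0002
grasp_force: 0.3
```

```bash
python3 -m crank '[[[0.04,0.01,-0.09,0,0,0],[0.04,0.01,-0.09,0,0,0],[0,0,0,0,0,0],[0,0,0,0,0,0]]]'
python3 -m crank '[[[0.03,0.01,-0.06,0,0,0],[0,0,0,0,0,0],[0,0,0,0,0,0]]]'
```

```text
time: 4.87
ee_pos: [0.5557, 0.31, 0.0957]
tcp_rot: [153.9, -0.0, 104.2]
wrist_force: [-11.0, -5.1, 14.8]
opening: 0.0002
grasp_force: 8.9
time: 5.12
ee_pos: [0.5561, 0.3102, 0.0956]
tcp_rot: [153.9, -0.0, 104.2]
wrist_force: [-21.8, -8.9, 24.5]
opening: 0.0
grasp_force: 15.6
```

Firm contact at the expected depth. I'll retract and verify that it latched.

```bash
python3 -m crank '[[[-0.2,-0.05,0.4,0,0,0],[-0.4,-0.1,0.85,0,0,0],[-0.4,-0.1,0.85,0,0,0],[-0.4,-0.1,0.85,0,0,0],[0,0,0,0,0,0],[0,0,0,0,0,0],[0,0,0,0,0,0]]]' 1
python3 - <<'E'
from h import *
m=bot.camera_model("wrist");im=bot.camera("wrist");cv2.imwrite("pics/a2.png",im[:,:,::-1])
for h in (0,.010): print(proj(m,STOP-h*FS[:,2]))
R=tool(FM);K=knob(.04,0);n=FM[:,2]
c=go(K+.08*n,R);c=go(K,R,c)
E
```

```text
time: 5.7
ee_pos: [0.5283, 0.3031, 0.151]
tcp_rot: [154.0, -0.0, 104.2]
wrist_force: [0.3, -0.7, 0.2]
opening: 0.0834
grasp_force: 0.0
[323.58338083 264.30498849]
[323.51530043 258.3339754 ]
to [0.6093 0.0286 0.2506] total shift [  4.05 -13.72   5.  ] turn [ 0.   -0.01 -1.04] max 13.7
to [0.6441 0.0329 0.1787] total shift [ 1.74  0.22 -3.6 ] turn [0. 0. 0.] max 3.6
```

View pics/a2.png

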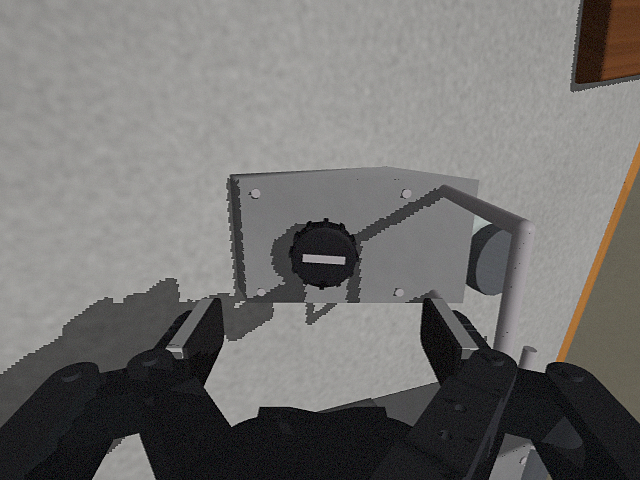

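The stripe is at (324,259) against a predicted (323.5,258.3) for the head 10 mm down, so the stop is latched. Moving to hover over the knob.

```bash
python3 -m crank '[[[-0.3,-0.4,0.9,0,0,0],[-0.3,-0.9,0.9,0,0,0],[-0.2,-0.9,0.9,0,0,0],[0,-0.9,0.8,0,0,-0.1],[0,-0.9,0.5,0,0,-0.1],[0.2,-0.9,0.5,0,0,-0.1],[0.3,-0.9,0.5,0,0,-0.1],[0.5,-0.9,0,0,0,-0.1],[0.5,-0.9,0,0,0,-0.1],[0.5,-0.9,0,0,0,-0.1],[0.5,-0.9,0,0,0,-0.1],[0.5,-0.9,0,0,0,-0.1],[0.5,-0.9,0,0,0,-0.1],[0.5,-0.9,0,0,0,-0.1],[0.5,-0.9,0,0,0,0],[0.5,-0.7,0,0,0,0],[0.3,0,0,0,0,0],[0.35,0,0,0,0,0],[0,0,0,0,0,0]]]' 1
python3 - <<'E'
from h import *
m=bot.camera_model("wrist");im=bot.camera("wrist");cv2.imwrite("pics/a3.png",im[:,:,::-1])
for s in (0,.04,.08): print(proj(m,knob(s,0)))
R=tool(FM);K=knob(.04,0);n=FM[:,2]
c=go(K+.06*n,R);c=go(K,R,c)
E
```

```text
time: 7.33
ee_pos: [0.6263, 0.0294, 0.251]
tcp_rot: [154.0, -0.0, 96.6]
wrist_force: [-0.9, -0.1, 0.1]
opening: 0.0853
grasp_force: 0.0
[297.82605006 268.23352763]
[297.56845783 258.86464757]
[297.33452672 249.22801184]
to [0.618  0.0297 0.2326] total shift [-0.39 -0.   -0.93] turn [-0.   -0.01  0.05] max 0.9
to [0.6441 0.0329 0.1787] total shift [ 1.31  0.16 -2.7 ] turn [0. 0. 0.] max 2.7
```

View pics/a3.png

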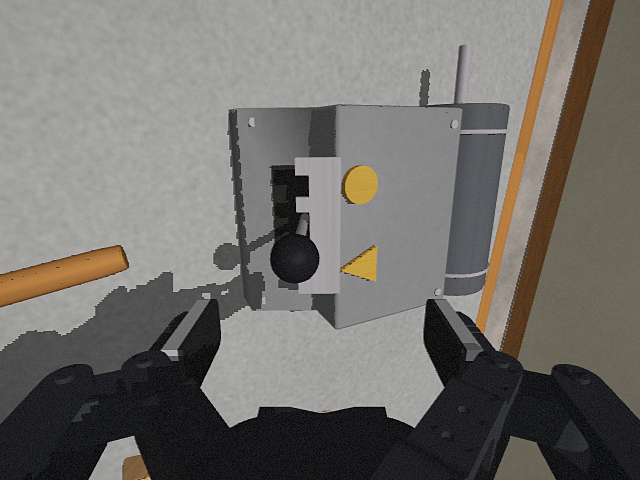

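The knob is at (295,258), about 1 mm from the prediction. Going down and gripping.

```bash
python3 -m crank '[[[-0.39,0,-0.9,0,0,0.05],[0.38,0.04,-0.8,0,0,0],[0.38,0.04,-0.8,0,0,0],[0.38,0.04,-0.8,0,0,0],[0.24,0.04,-0.46,0,0,0],[0,0,0,0,0,0],[0,0,0,0,0,0]]]' 1
python3 -m crank '[[[0,0,0,0,0,0],[0,0,0,0,0,0],[0,0,0,0,0,0],[0,0,0,0,0,0],[0,0,0,0,0,0],[0,0,0,0,0,0]]]' 0 40
python3 - <<'E'
from h import *
FM
o=bot.get_obs();print(o["ee_pos"],knob(.04,0),FM[:,2])
# lever-frame following: tool rotated by s about FM x and p about FM y
def tp(s,p):
    L=FM@Ro.from_rotvec([-s,0,0]).as_matrix()
    return knob(s,p),tool(L)
c=tp(.04,0)
for s,p in [(.04,.2),(-.2,.2),(-.4,.2),(-.55,.2),(-.55,0.0)]: c=go(*tp(s,p),c)
E
```

```text
time: 7.97
ee_pos: [0.645, 0.0329, 0.1769]
tcp_rot: [154.0, -0.0, 97.0]
wrist_force: [-0.0, -0.5, 0.3]
opening: 0.0856
grasp_force: 0.0
time: 8.47
ee_pos: [0.6451, 0.0323, 0.1778]
tcp_rot: [153.9, -0.0, 97.0]
wrist_force: [-4.8, -0.7, 4.1]
opening: 0.0281
grasp_force: 38.9
[0.64508706 0.03227666 0.17782182] [0.64405746 0.03288895 0.17871127] [-0.43505681 -0.05380368  0.89879405]
to [0.6188 0.0296 0.163 ] total shift [-1.26 -0.16 -0.79] turn [0. 0. 0.] max 1.3
to [ 0.6243 -0.005   0.1604] total shift [ 0.28 -1.73 -0.13] turn [1.78 0.22 0.88] max 1.8
to [ 0.6315 -0.0324  0.1526] total shift [ 0.36 -1.37 -0.39] turn [1.49 0.18 0.73] max 1.5
to [ 0.6383 -0.0513  0.1436] total shift [ 0.34 -0.95 -0.45] turn [1.11 0.14 0.55] max 1.1
to [ 0.664  -0.0497  0.1589] total shift [1.28 0.08 0.77] turn [0. 0. 0.] max 1.3
```

```bash
python3 -m crank '[[[-0.21,-0.03,-0.11,0.03,-0.27,0],[-0.21,-0.03,-0.12,0.03,-0.27,0],[-0.21,-0.03,-0.13,0.03,-0.27,0],[-0.21,-0.03,-0.14,0.03,-0.27,0],[-0.21,-0.03,-0.15,0.03,-0.27,0],[-0.21,-0.03,-0.16,0.03,-0.27,0],[0,0,0,0,0,0],[0,0,0,0,0,0]]]'
python3 -c "
from h import *
o=bot.get_obs();v=FM.T@(o['ee_pos']-PIV);print(v,np.linalg.norm(v),'p',np.arcsin(-v[0]/.15),'s',np.arctan2(v[1],v[2]))"
```

```text
time: 9.13
ee_pos: [0.6203, 0.0287, 0.1629]
tcp_rot: [142.5, 0.1, 97.0]
wrist_force: [-1.6, 0.8, 6.3]
opening: 0.0281
grasp_force: 40.2
[-0.02855513  0.00479349  0.14617901] 0.14901905014898248 p 0.1915365454390589 s 0.03278018192742136
```

```bash
python3 -m crank '[[[-0.08,-0.01,-0.05,0,-0.08,0],[0.047,-0.29,-0.02,0.3,0.037,0.147],[0.047,-0.29,-0.02,0.3,0.037,0.147],[0.047,-0.29,-0.02,0.3,0.037,0.147],[0.047,-0.29,-0.02,0.3,0.037,0.147],[0.047,-0.29,-0.02,0.3,0.037,0.147],[0.047,-0.29,-0.02,0.3,0.037,0.147],[0.072,-0.274,-0.078,0.3,0.037,0.147],[0.072,-0.274,-0.078,0.3,0.037,0.147],[0.072,-0.274,-0.078,0.3,0.037,0.147],[0.072,-0.274,-0.078,0.3,0.037,0.147],[0.072,-0.274,-0.078,0.3,0.037,0.147],[0.085,-0.238,-0.113,0.28,0.035,0.14],[0.085,-0.238,-0.113,0.28,0.035,0.14],[0.085,-0.238,-0.113,0.28,0.035,0.14],[0.085,-0.238,-0.113,0.28,0.035,0.14],[0,0,0,0,0,0],[0,0,0,0,0,0],[0,0,0,0,0,0]]]'
python3 - <<'E'
from h import *
o=bot.get_obs();v=FM.T@(o['ee_pos']-PIV);print(v,np.linalg.norm(v),'p',np.arcsin(-v[0]/.15),'s',np.arctan2(v[1],v[2]))
im=bot.camera("wrist");im2=bot.camera("scene");im3=bot.camera("top")
z=lambda im,x,y,w,h,k:cv2.resize(im[y:y+h,x:x+w],None,fx=k,fy=k,interpolation=cv2.INTER_CUBIC)
cv2.imwrite("pics/a4.png",np.hstack([im[90:390,100:500],z(im2,220,220,133,100,3)])[:,:,::-1])
E
```

```text
time: 10.72
ee_pos: [0.6389, -0.0538, 0.1416]
tcp_rot: [137.7, -30.0, 113.5]
wrist_force: [0.1, -4.3, 5.2]
opening: 0.0279
grasp_force: 40.3
[-0.03040729 -0.07940853  0.12345213] 0.14990246047033812 p 0.2041299551931064 s -0.5716036463949319
```

View pics/a4.png

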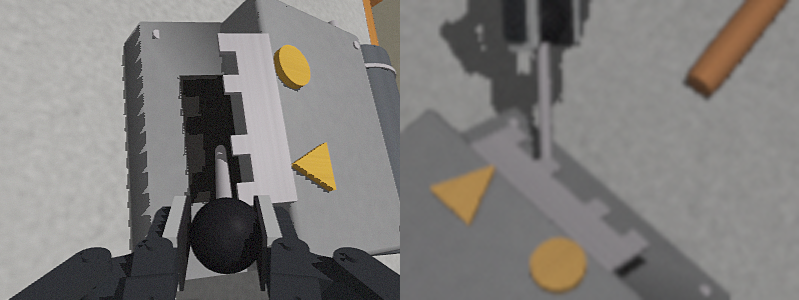

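The rod stands in front of the arrow-side notch, with s ≈ -0.57 by kinematics. I'll nudge it back 0.02 rad and let it go home.

```bash
python3 -c "
from h import *
L=FM@Ro.from_rotvec([.55,0,0]).as_matrix();go(knob(-.55,0),tool(L))"
python3 -m crank '[[[0.02,0.13,0.07,-0.15,-0.02,-0.07],[0,0,0,0,0,0],[0.2,0.01,0.12,-0.09,0.22,0.12],[0.2,0.01,0.12,-0.09,0.22,0.12],[0.2,0.01,0.12,-0.09,0.22,0.12],[0,0,0,0,0,0],[0,0,0,0,0,0],[0,0,0,0,0,0]]]'
```

```text
to [ 0.664  -0.0497  0.1589] total shift [1.26 0.19 0.86] turn [-0.88  1.37  0.68] max 1.4
time: 11.53
ee_pos: [0.6515, -0.0508, 0.1516]
tcp_rot: [143.5, -28.9, 112.6]
wrist_force: [-5.2, -8.6, 12.6]
opening: 0.0281
grasp_force: 41.0
```

```bash
python3 -m crank '[[[0.15,0.01,0.09,-0.08,0.17,0.09],[0.15,0.01,0.09,-0.08,0.17,0.09],[0,0,0,0,0,0],[0,0,0,0,0,0]]]'
python3 -c "
from h import *
L=FM@Ro.from_rotvec([.55,0,0]).as_matrix();go(knob(-.55,0),tool(L))
o=bot.get_obs();v=FM.T@(o['ee_pos']-PIV);print(v,np.linalg.norm(v),'p',np.arcsin(-v[0]/.15),'s',np.arctan2(v[1],v[2]),'F',FM.T@o['wrist_force'])"
```

```text
time: 11.87
ee_pos: [0.6576, -0.0502, 0.1551]
tcp_rot: [146.5, -28.8, 112.4]
wrist_force: [-4.5, -7.9, 11.0]
opening: 0.0277
grasp_force: 40.9
to [ 0.664  -0.0497  0.1589] total shift [0.32 0.03 0.19] turn [-0.29  0.4   0.21] max 0.4
[-0.00744423 -0.07814093  0.12722236] 0.1494889644342865 p 0.049648584147130845 s -0.5508007822359924 F [-0.0705888  -7.33523558 12.28666791]
```

```bash
python3 -m crank '[[[0.16,0.01,0.1,-0.12,0.2,0.1],[0.16,0.01,0.1,-0.12,0.2,0.1],[0,0,0,0,0,0],[0,0,0,0,0,0]]]'
python3 -m crank '[[[0,0,0,0,0,0],[0,0,0,0,0,0],[0,0,0,0,0,0],[0,0,0,0,0,0],[0,0,0,0,0,0],[0,0,0,0,0,0]]]' 1
python3 - <<'E'
from h import *
o=bot.get_obs();R=Ro.from_euler("xyz",o["tcp_rot"],degrees=True).as_matrix();print("tool z",R[:,2])
m=bot.camera_model("wrist");im=bot.camera("wrist");im2=bot.camera("scene")
for s,p in((-.55,0),(-.55,.1),(-.5,0),(-.6,0)):print(s,p,proj(m,knob(s,p))-[100,90])
z=lambda im,x,y,w,h,k:cv2.resize(im[y:y+h,x:x+w],None,fx=k,fy=k,interpolation=cv2.INTER_CUBIC)
cv2.imwrite("pics/a5.png",np.hstack([im[90:390,100:500],z(im2,220,220,133,100,3)])[:,:,::-1])
E
```

```text
time: 12.2
ee_pos: [0.6637, -0.0494, 0.1584]
tcp_rot: [150.1, -28.4, 112.1]
wrist_force: [-4.6, -6.9, 10.6]
opening: 0.0282
grasp_force: 40.8
time: 12.7
ee_pos: [0.6628, -0.0486, 0.1565]
tcp_rot: [150.3, -28.5, 112.0]
wrist_force: [1.3, -0.3, -0.2]
opening: 0.0856
grasp_force: 0.0
tool z [ 0.30386455  0.57027838 -0.7631834 ]
-0.55 0 [228.83420953 239.15736542]
-0.55 0.1 [191.124835   238.29353619]
-0.5 0 [228.83772833 221.92661725]
-0.6 0 [228.81354587 255.35581843]
```

View pics/a5.png

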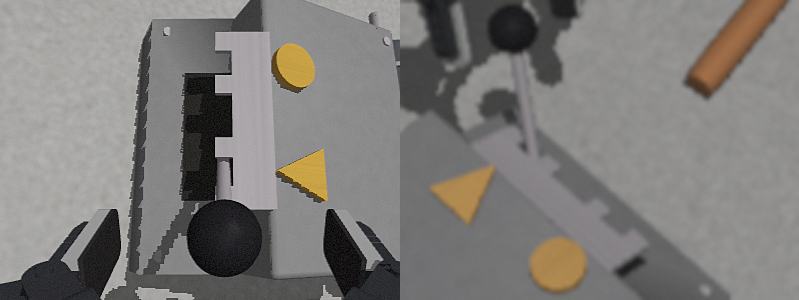

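The knob is at (224,238) in the crop, against a predicted (228.8,239) for p=0, so p ≈ 0.01 and the rod is home in the arrow notch. I'll retreat and go back to the stop.

```bash
python3 -m crank '[[[-0.3,-0.57,0.76,0,0,0],[-0.3,-0.57,0.76,0,0,0],[-0.3,-0.57,0.76,0,0,0],[-0.3,-0.57,0.76,0,0,0],[0,0,0.8,0,0,0],[0,0,0.8,0,0,0],[0,0,0,0,0,0]]]' 1
python3 - <<'E'
from h import *
print(bot.get_obs()["q"].round(0))
n=FS[:,2];R=tool(FS)
c=go(SEAT+.18*n,R);c=go(SEAT+.023*n,R,c)
E
```

```text
time: 13.38
ee_pos: [0.6397, -0.0948, 0.2533]
tcp_rot: [150.0, -28.3, 112.1]
wrist_force: [0.8, -0.6, 0.8]
opening: 0.0853
grasp_force: 0.0
[-24.  11.  10.  85.  40.  53.]
to [0.4977 0.2945 0.2166] total shift [-7.1  19.47 -1.83] turn [-4.09 -0.75 -0.96] max 19.5
to [0.5644 0.3116 0.0755] total shift [ 3.33  0.86 -7.06] turn [0. 0. 0.] max 7.1
```

```bash
python3 -m crank '[[[-0.7,0.5,0.4,-0.2,-0.03,-0.05],[-0.7,0.9,0.4,-0.22,-0.04,-0.05],[-0.7,0.98,0.2,-0.22,-0.04,-0.05],[-0.7,0.98,0,-0.22,-0.04,-0.05],[-0.6,0.98,0,-0.22,-0.04,-0.05],[-0.5,0.98,0,-0.22,-0.04,-0.05],[-0.5,0.98,0,-0.22,-0.04,-0.05],[-0.4,0.98,0,-0.22,-0.04,-0.05],[-0.4,0.98,0,-0.22,-0.04,-0.05],[-0.3,0.98,0,-0.22,-0.04,-0.05],[-0.3,0.98,0,-0.22,-0.04,-0.05],[-0.3,0.98,0,-0.22,-0.04,-0.05],[-0.3,0.98,0,-0.22,-0.04,-0.05],[-0.3,0.98,-0.3,-0.22,-0.04,-0.05],[-0.2,0.98,-0.5,-0.22,-0.04,-0.05],[-0.2,0.98,-0.5,-0.22,-0.04,-0.05],[0,0.98,-0.5,-0.2,-0.04,-0.05],[0,0.98,-0.5,-0.2,-0.04,-0.05],[0,0.98,-0.5,-0.19,-0.04,-0.05],[0,0,0,0,0,0]]]'
python3 - <<'E'
from h import *
n=FS[:,2];R=tool(FS)
c=go(SEAT+.09*n,R);c=go(SEAT+.023*n,R,c)
E
```

```text
time: 15.05
ee_pos: [0.4956, 0.2695, 0.2101]
tcp_rot: [154.4, -0.1, 104.5]
wrist_force: [0.1, -0.7, -1.1]
opening: 0.0855
grasp_force: 0.0
to [0.5359 0.3043 0.1357] total shift [ 2.01  1.74 -3.72] turn [ 0.   -0.07 -0.01] max 3.7
to [0.5644 0.3116 0.0755] total shift [ 1.42  0.37 -3.01] turn [0. 0. 0.] max 3.0
```

```bash
python3 -m crank '[[[0.4,0.6,-0.74,0,-0.07,0],[0.4,0.6,-0.74,0,0,0],[0.4,0.3,-0.74,0,0,0],[0.4,0.12,-0.75,0,0,0],[0.41,0.12,-0.75,0,0,0],[0,0,0,0,0,0],[0.35,0.09,-0.75,0,0,0],[0.35,0.09,-0.75,0,0,0],[0.36,0.09,-0.75,0,0,0],[0.36,0.1,-0.76,0,0,0],[0,0,0,0,0,0],[0,0,0,0,0,0],[0,0,0,0,0,0]]]'
python3 - <<'E'
from h import *
n=FS[:,2];go(SEAT+.023*n,tool(FS))
E
```

```text
time: 16.13
ee_pos: [0.5656, 0.3091, 0.0805]
tcp_rot: [153.7, -0.1, 104.3]
wrist_force: [-0.1, 0.6, 0.2]
opening: 0.0853
grasp_force: 0.0
to [0.5644 0.3116 0.0755] total shift [-0.06  0.13 -0.25] turn [-0.02  0.04  0.01] max 0.2
```

```bash
python3 -m crank '[[[-0.06,0.13,-0.25,-0.02,0.04,0.01],[0,0,0,0,0,0],[0,0,0,0,0,0]]]'
python3 -m crank '[[[0,0,0,0,0,0],[0,0,0,0,0,0],[0,0,0,0,0,0],[0,0,0,0,0,0],[0,0,0,0,0,0],[0,0,0,0,0,0]]]' 0 50
python3 -c "
from h import *
go(SEAT+.023*FS[:,2],tool(FS))"
```

```text
time: 16.38
ee_pos: [0.5642, 0.3119, 0.0745]
tcp_rot: [154.1, -0.0, 104.4]
wrist_force: [-0.2, -0.2, 0.3]
opening: 0.0853
grasp_force: 0.0
time: 16.88
ee_pos: [0.5649, 0.3119, 0.0751]
tcp_rot: [154.0, -0.0, 104.4]
wrist_force: [-0.4, -1.0, 4.4]
opening: 0.0404
grasp_force: 49.8
to [0.5644 0.3116 0.0755] total shift [-0.03 -0.01  0.02] turn [-0.  0.  0.] max 0.0
```

```bash
python3 -m crank '[[[0,0,0,0.266,0.068,-0.56],[0,0,0,0.266,0.068,-0.56],[0,0,0,0.266,0.068,-0.56],[0,0,0,0.266,0.068,-0.56],[0,0,0,0.266,0.068,-0.56],[0,0,0,0.266,0.068,-0.56],[0,0,0,0.266,0.068,-0.56],[0,0,0,0.266,0.068,-0.56],[0,0,0,0.266,0.068,-0.56],[0,0,0,0.266,0.068,-0.56],[0,0,0,0.266,0.068,-0.56],[0,0,0,0.266,0.068,-0.56],[0,0,0,0,0,0],[0,0,0,0,0,0]]]'
python3 -m crank '[[[0,0,0,0,0,0],[0,0,0,0,0,0],[0,0,0,0,0,0],[0,0,0,0,0,0],[0,0,0,0,0,0],[0,0,0,0,0,0]]]' 1
python3 -m crank '[[[-0.2,-0.05,0.4,0,0,0],[-0.4,-0.1,0.85,0,0,0],[-0.4,-0.1,0.85,0,0,0],[-0.4,-0.1,0.85,0,0,0],[-0.4,-0.1,0.85,0,0,0],[0,0,0,0,0,0],[0,0,0,0,0,0]]]'
python3 - <<'E'
from h import *
m=bot.camera_model("wrist");im=bot.camera("wrist");im2=bot.camera("scene")
for h in (0,.010): print(proj(m,STOP-h*FS[:,2])-[120,90])
ms=bot.camera_model("scene")
for s,p in((-.55,0),(-.55,.1)):print((proj(ms,knob(s,p))-[220,190])*3+[400,0])
z=lambda im,x,y,w,h,k:cv2.resize(im[y:y+h,x:x+w],None,fx=k,fy=k,interpolation=cv2.INTER_CUBIC)
cv2.imwrite("pics/a6.png",np.hstack([im[90:390,120:520],z(im2,220,190,133,100,3)])[:,:,::-1])
E
```

```text
time: 18.05
ee_pos: [0.5652, 0.312, 0.0755]
tcp_rot: [163.1, -20.3, 56.0]
wrist_force: [0.2, -1.1, 5.7]
opening: 0.0404
grasp_force: 49.9
time: 18.55
ee_pos: [0.5642, 0.3117, 0.0738]
tcp_rot: [163.2, -20.1, 56.0]
wrist_force: [-0.2, 0.7, 0.1]
opening: 0.0855
grasp_force: 0.0
time: 19.13
ee_pos: [0.5286, 0.3031, 0.1518]
tcp_rot: [163.1, -20.3, 56.0]
wrist_force: [-0.4, -0.4, -0.3]
opening: 0.0852
grasp_force: 0.0
[203.39572717 173.36241582]
[203.33638593 167.52676752]
[509.65314142 118.60949298]
[527.53431498 112.41112494]
```

View pics/a6.png

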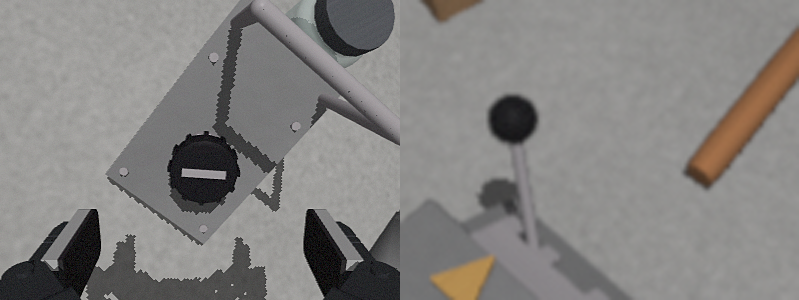

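The stripe is at (204,174), which matches the head being up (173.4), and the knob at (513,118) matches the lever at home. The robot is clear, so I'm handing in.

```bash
python3 -c "
from workcell import bot
print(bot.job_done())"
```

```text
the job is handed in; nothing more can be done
None
```

The job is handed in after about 19 s on the robot clock: the stop was latched, the lever moved home into the arrow notch, and the head twisted back up. The camera views confirmed each step, but the hand-in returned no verdict.

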